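Set the fishtail gouge in the sloping rest

ROBOT

A 6-joint arm with a two-finger parallel gripper is mounted at the origin on the work surface. World frame = base frame: x ahead of the robot, y to its left, z up, the work surface at z = 0. Lengths are in m, angles in rad, forces in N, time in s.
With the tool pointing down it reaches from about 0.25 to 0.725 m from the base axis. Payload 4 kg.
Tool frame: the origin (TCP) lies between the finger pads; the fingertips stand 8 mm ahead of it and the grasp point (between the pads) lies 11 mm behind it; z points along the fingers, y is the line along which they close (so a half turn about z gives the same grasp; the last joint's range is limited). The gripper opens to 85 mm and grips with 20 to 120 N. Pads are 22 mm wide; open, the fingers measure 114 mm over their backs; the gripper's body (76 mm by 85 mm) begins 54 mm behind the grasp point. The pads swing forward as they close: fully open they stand 13 mm farther back than shut.
Start: joints at [-1.172, 0.241, 0.005, 1.335, 0, 1.571], TCP at [0.194, -0.461, 0.239] pointing down, gripper open.
Joint ranges: [-2.72, 2.72], [-1.05, 1.87], [-1.09, 1.28], [-1.99, 2.15], [-1.42, 1.44], [-3.14, 3.14]. Speed limits (rad/s): [2.79, 2.79, 3.14, 3.14, 3.14, 3.14].

INTERFACE

Orientations are given as a unit quaternion [x, y, z, w].
In Python, from workcell import status, viewer, bot gives the robot as it stands.
- The arm moves only by the tool servo_tool, never from a script. Its argument "commands" is a list of rows, each a list of 5 numbers: the finger opening in mm, from 0 to 85.4, then the shift along the tool's x, y, z in mm, then the turn about the tool's z in rad. A call has 1 to 20 rows; each row shifts and turns the commanded pose from where the row before left it, along the tool's axes as they then stand; what a row does not reach is not made up. A row lasts 1/8 s, in which the tool goes at most 62.5 mm and 10.7 degrees, less where a joint would pass 70% of its speed; a pose out of reach is approached as far as the arm can. A call is refused whole if a number of a shift passes 62.5 or a number of a turn 0.188, either way. A call with a gripper value outside its range is refused whole. The fingers move at their own pace and stop on an object; the grip force is fixed at half the most. Time passes only in rows, so rows that do not move let the fingers close. It gives the time, the measured TCP pose, the force, the opening and the grip force at its end, in the units of the state.
- status.get_obs(): the state, without advancing time (a new reading comes with each control period).
- viewer.camera(name): name is "side" or "top"; returns (picture, depth): 384x512x3 uint8, red, green, blue; 384x512 float32, m along the optical axis (not along the pixel's ray), 0 where there is no reading.
- viewer.get_calibration(name): a dict with "camera_matrix" (3x3 intrinsics, pixels), "R" (3x3) and "t" (3): a world point X has camera coordinates R X + t. Camera axes: x right, y down, z forward; pixel columns grow to the right and rows downward; lengths in m; the calibration is good to about 2 mm. A picture is of the moment at which its call begins. get_calibration takes no time and is no camera call.
- bot.job_done(): hands the job in; it is judged then, once.
Trained networks look in the newest picture that a camera, given by its name, has taken for a name from the list of things; names that differ only in an ending like _2 or _b are one class to them, and where a whole thing is asked for, a point or a joint stands for the part that bears it (a point fixed in the world has none). Each returns a list of dicts, best first, with "p" (0 to 1); they miss things now and then, are a little off and sometimes report something else, mostly with a low value. They report only what shows in the picture. A call takes as long as a camera call. They do not tell look-alikes from the thing itself.
- viewer.masks_of(camera, label): "mask" (384x512 bool, what is visible of it) and "pixel" ([row, column] in pixels, amid what is visible of it).
- viewer.spot_point(camera, label): "pixel" ([row, column] in pixels: a listed point, or the origin of a listed thing).
The state is a dict: "clock": time; "joint_pos": joint angles; "joint_vel": joint speeds; "tau": joint torques, N m; "eef_pos": TCP position; "tool_rot": TCP orientation; "ft_force": force on the tool from outside, world axes, zero at the start; "ft_torque": the same for the moment, N m; "grip_width": finger opening in m; "grasp_force": force on a finger pad.
Only numpy, scipy, OpenCV 4.12 (cv2) and the standard library are available. Lean on these libraries where they do the work, as an engineer would, in place of code of your own. Each camera call takes 0.05 s, during which the arm holds its last target. There are 200 camera calls.

TASK

Among the three carving tools lying on the bench, pick up the fishtail gouge (the one whose blade fans out at its end) and lay it in the sloping wooden rest, so that the carver can take it up at a slant: its handle in the high notch, its steel shank in the low notch with the ferrule just above that notch, the blade pointing down the slope. Let go of it there, and leave the other two carving tools where they lie.

Things in the scene. Friction and masses are not known exactly. Their poses are not given: they have to be found in the camera images.
- gouge_mid (a point): Fishtail gouge, lying loose: octagonal wooden handle 28 mm thick, brass ferrule d 20, steel shank d 8, blade fanning out to 29 mm. Point: on its axis at the balance point, where to grip, 14 mm above the bench at the start. x along the tool to the handle's butt, blade to -x, z up at start. From the point along x: butt +90, ferrule -30 to -45, shank to -115, fan to -154 mm.
- rest_seat (a point): Fixed rest: board 170 x 90 x 14 mm, two posts with open 90 degree V notches. Point: where the gouge's listed point belongs, midway between the notches, 85 mm above the bench. x level, from low to high notch; z up. The notch line rises 20 degrees to +x; notches 12 mm thick, 64 mm either side along it, 51 (low) and 64 mm wide, rims up to 20 mm above the line; free room for fingers between.
- chisel_mid (a point): Straight chisel, loose, to be left alone: same handle and ferrule as the gouge, but its blade is a plain straight strip 10 mm wide, ending at x = -155 mm. Point and axes as for the gouge.
- knife_mid (a point): Short carving knife, loose, to be left alone: same handle and ferrule, but a short blade 14 mm wide with a pointed tip, ending at x = -113 mm. Point and axes as for the gouge.
Mind the look-alikes: they are no part of the job. What is shaped like the part that bears gouge_mid but green or purple is not meant.

How it is judged:
By the outcome, as a careful person would: the job done as asked, in the order asked, and still so for the second after the job is handed in, with the robot touching nothing.
It also fails if it takes over 35 s, if anything falls off the work surface, if the arm or the gripper's body presses on something with over 40 N, if the wrist force passes 120 N, or if a joint passes its speed limit or range.

## Working session

There is one attempt and no reset: what is moved stays moved. The work goes in short steps, Python scripts to look and compute and a tool call to move; the robot and the scene stay as the last step left them, time stands still between calls to the robot, and variables do not carry over. Pictures are saved under pics/ and viewed, at most 10 in all, crops included, and the job is handed in when it is done.

Besides the shell and the picture viewer there is one more tool, called after "Call:" by a JSON object that holds its "op" and its "data", one argument or row to a line. servo_tool: Moves the arm, as the interface text tells. Its arguments: {"type":"object","properties":{"commands":{"type":"array"}},"required":["commands"]}

```bash
mkdir -p pics; cat > h.py <<'E'
import numpy as np, cv2
from workcell import status, viewer, bot
def cal(n):
    c=viewer.get_calibration(n); return np.array(c["camera_matrix"]),np.array(c["R"]),np.array(c["t"])
def unproj(n,px,d):
    K,R,t=cal(n); r,c=px
    return R.T@(np.linalg.inv(K)@np.array([c,r,1.])*d-t)
def proj(n,X):
    K,R,t=cal(n); p=K@(R@np.array(X)+t); return p[1]/p[2],p[0]/p[2]
def onplane(n,px,z):
    K,R,t=cal(n); r,c=px
    v=R.T@np.linalg.inv(K)@np.array([c,r,1.]); o=-R.T@t
    return o+v*(z-o[2])/v[2]
def cloud(n,dep,mask):
    rr,cc=np.nonzero(mask&(dep>0)); K,R,t=cal(n)
    P=np.linalg.inv(K)@np.stack([cc,rr,np.ones(len(cc))])*dep[rr,cc]
    return (R.T@(P-t[:,None])).T
E
python3 - <<'E'
from h import *
for n in("side","top"):
    im,d=viewer.camera(n); cv2.imwrite(f"pics/{n}0.png",im[:,:,::-1]); np.save(f"/tmp/{n}0.npy",d)
    for l in("gouge_mid","rest_seat","chisel_mid","knife_mid"):
        for q in viewer.spot_point(n,l)[:3]:
            r,c=q["pixel"]; print(n,l,round(q["p"],2),np.round(q["pixel"]),np.round(unproj(n,q["pixel"],d[int(r),int(c)]),3), np.round(onplane(n,q["pixel"],.085 if l=="rest_seat" else .014),3))
o=status.get_obs();print(o["clock"],o["eef_pos"],o["tool_rot"])
E
```

```text
side gouge_mid 0.89 [327. 287.] [0.21  0.234 0.022] [0.211 0.229 0.014]
side gouge_mid 0.82 [208. 209.] [ 0.575 -0.096  0.02 ] [ 0.579 -0.103  0.014]
side gouge_mid 0.73 [202. 304.] [ 0.295 -0.218  0.027] [ 0.298 -0.234  0.014]
side rest_seat 0.7 [282. 145.] [0.599 0.23  0.014] [0.551 0.275 0.085]
side chisel_mid 0.66 [226. 196.] [0.57  0.002 0.026] [ 0.578 -0.01   0.014]
side knife_mid 0.62 [252. 183.] [0.55  0.112 0.027] [0.558 0.101 0.014]
top gouge_mid 0.97 [266. 141.] [0.23  0.221 0.021] [0.229 0.222 0.014]
top gouge_mid 0.85 [140. 262.] [ 0.571 -0.105  0.028] [ 0.574 -0.105  0.014]
top gouge_mid 0.69 [244. 309.] [ 0.287 -0.229  0.029] [ 0.287 -0.231  0.014]
top rest_seat 0.78 [144. 115.] [0.565 0.304 0.013] [0.549 0.279 0.085]
top chisel_mid 0.65 [137. 230.] [ 0.581 -0.015  0.028] [ 0.584 -0.014  0.014]
top knife_mid 0.96 [143. 188.] [0.563 0.101 0.027] [0.566 0.103 0.014]
0.5 [ 0.19413579 -0.46076485  0.2392819 ] [ 9.80188629e-01  1.98066279e-01 -1.23235892e-05 -2.05770915e-05]
```

View pics/top0.png

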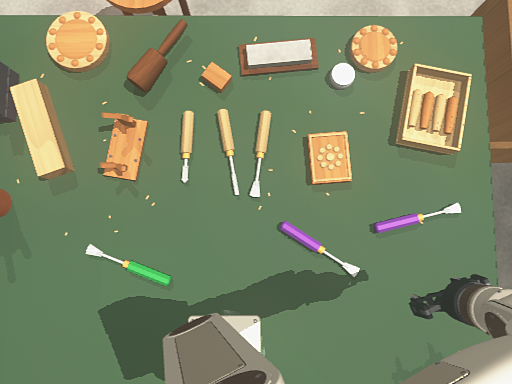

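View pics/side0.png

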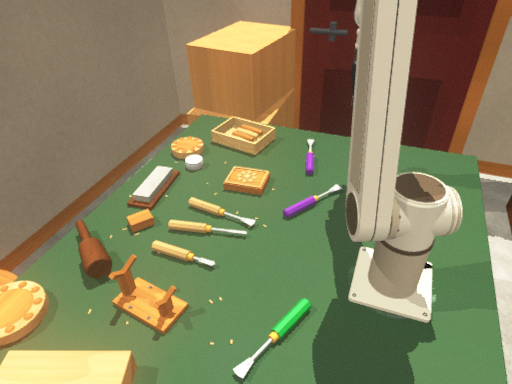

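The gouge is the wooden-handled tool at about (row 140, col 262) in the top view. Its fan is at (190,255), and the chisel (col 230) and knife (col 188) lie beside it. The green and purple ones are decoys. The rest is at (145,122) in the top view. Next I measure the axes and heights.

```bash
python3 - <<'E'
from h import *
for n in("side","top"):
    im,d=viewer.camera(n)
    for q in viewer.masks_of(n,"gouge_mid")[:4]:
        P=cloud(n,d,q["mask"]); P=P[(P[:,2]>.004)&(P[:,2]<.04)]
        m=np.median(P,0); 
        if m[0]<.45: continue
        line=cv2.fitLine(P[:,:2].astype(np.float32),cv2.DIST_HUBER,0,.01,.01).ravel()
        u=line[:2]*np.sign(line[0]); s=(P[:,:2]-line[2:])@u
        print(n,"gouge",q["p"],len(P),"yaw",np.degrees(np.arctan2(u[1],u[0])),"butt",line[2:]+u*s.max(),"tip",line[2:]+u*s.min(),"mid",line[2:]+u*(s.max()-.09),"ztop",np.percentile(P[:,2],95))
    K,R,t=cal(n)
    for q in viewer.masks_of(n,"rest_seat")[:1]+[dict(mask=np.ones(d.shape,bool),p=-1)]:
        P=cloud(n,d,q["mask"]); P=P[(abs(P[:,0]-.56)<.12)&(abs(P[:,1]-.275)<.07)]
        if q["p"]>=0: print("mask",q["mask"].sum())
        P=P[P[:,2]>.03]
        for lo,hi in((.03,.06),(.06,.09),(.09,.14)):
            Q=P[(P[:,2]>lo)&(P[:,2]<hi)]
            if len(Q)>5:
                lab=Q[:,0]>.56
                for L in(0,1):
                    S=Q[lab==L]
                    if len(S)>3: print(n,q["p"],lo,"hiX" if L else "loX",len(S),S.mean(0).round(4),S.min(0).round(3),S.max(0).round(3))
        # board rect
        P=cloud(n,d,q["mask"]);P=P[(abs(P[:,0]-.56)<.13)&(abs(P[:,1]-.275)<.09)&(P[:,2]>.008)&(P[:,2]<.019)]
        print(n,"board",cv2.minAreaRect((P[:,:2]*1000).astype(np.float32)))
    b=im[90:200,60:170] if n=="top" else im[240:340,90:210]
    cv2.imwrite(f"pics/{n}_rest.png",cv2.resize(b[:,:,::-1],None,fx=5,fy=5,interpolation=cv2.INTER_CUBIC))
E
```

```text
side gouge 0.55 425 yaw -4.941915 butt [ 0.65758376 -0.10065585] tip [ 0.41576551 -0.0797465 ] mid [ 0.56791833 -0.09290273] ztop 0.028835394945261265
mask 2714
side 0.88 0.03 loX 114 [0.4922 0.2916 0.0445] [0.487 0.271 0.03 ] [0.505 0.307 0.06 ]
side 0.88 0.03 hiX 124 [0.6162 0.2715 0.0456] [0.61  0.251 0.031] [0.63  0.286 0.06 ]
side 0.88 0.06 loX 158 [0.4896 0.2888 0.0724] [0.477 0.255 0.06 ] [0.5   0.323 0.086]
side 0.88 0.06 hiX 127 [0.6155 0.27   0.0746] [0.61 0.25 0.06] [0.63  0.285 0.09 ]
side 0.88 0.09 hiX 197 [0.6114 0.268  0.1053] [0.598 0.229 0.09 ] [0.624 0.309 0.122]
side board ((552.214599609375, 278.43798828125), (91.81338500976562, 171.54269409179688), 80.48883056640625)
side -1 0.03 loX 114 [0.4922 0.2916 0.0445] [0.487 0.271 0.03 ] [0.505 0.307 0.06 ]
side -1 0.03 hiX 125 [0.6163 0.2716 0.0457] [0.61  0.251 0.031] [0.631 0.286 0.06 ]
side -1 0.06 loX 158 [0.4896 0.2888 0.0724] [0.477 0.255 0.06 ] [0.5   0.323 0.086]
side -1 0.06 hiX 127 [0.6155 0.27   0.0746] [0.61 0.25 0.06] [0.63  0.285 0.09 ]
side -1 0.09 hiX 198 [0.6114 0.2682 0.1054] [0.598 0.229 0.09 ] [0.624
[... 627 characters left out ...]
.09 hiX 159 [0.6146 0.2675 0.1063] [0.598 0.226 0.09 ] [0.628 0.306 0.122]
top board ((553.762451171875, 274.8664245605469), (90.5901870727539, 169.867431640625), 80.52493286132812)
top -1 0.03 loX 29 [0.4995 0.283  0.053 ] [0.489 0.266 0.031] [0.506 0.302 0.06 ]
top -1 0.03 hiX 45 [0.6162 0.26   0.0446] [0.612 0.246 0.031] [0.626 0.283 0.059]
top -1 0.06 loX 130 [0.4929 0.2869 0.0723] [0.48  0.254 0.061] [0.504 0.32  0.085]
top -1 0.06 hiX 31 [0.6197 0.2661 0.0772] [0.612 0.245 0.063] [0.631 0.28  0.089]
top -1 0.09 hiX 159 [0.6146 0.2675 0.1063] [0.598 0.226 0.09 ] [0.628 0.306 0.122]
top board ((553.75439453125, 274.8677673339844), (90.5901870727539, 169.8838348388672), 80.52493286132812)
```

View pics/top_rest.png

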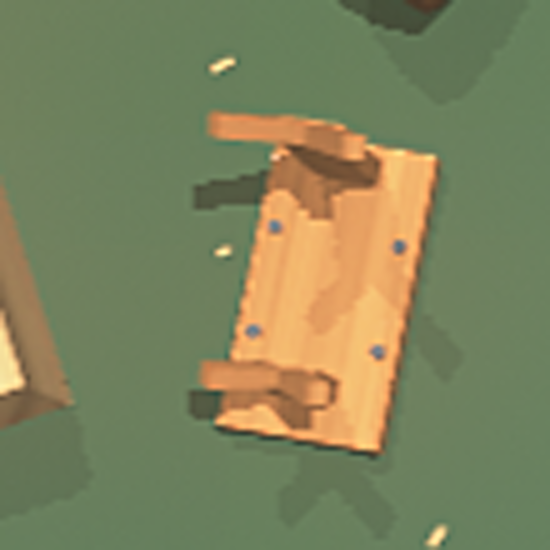

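View pics/side_rest.png

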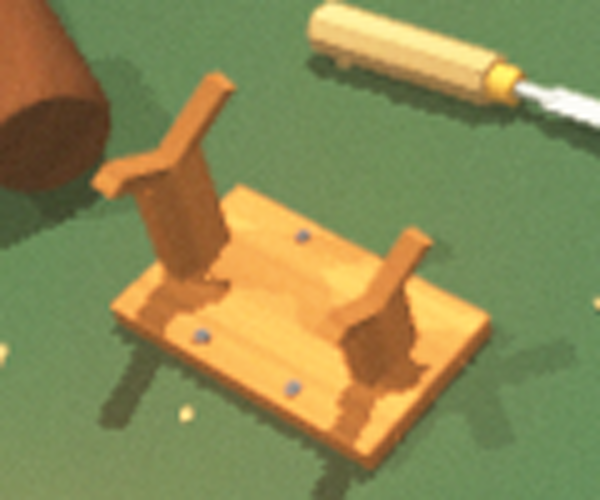

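The posts lean apart. The high notch is at world +x, near (0.613,0.268), and the low one is near (0.493,0.287). Next I refine the handle axis and work out the approach.

```bash
cat >> h.py <<'E'
def plan(X,yaw_deg):
    o=status.get_obs(); from scipy.spatial.transform import Rotation as Ro
    R=Ro.from_quat(o["tool_rot"]).as_matrix(); p=np.array(o["eef_pos"])
    y=np.degrees(np.arctan2(R[1,0],R[0,0])); dy=(yaw_deg-y+180)%360-180
    dpsi=np.radians(-dy); d=np.array(X)-p
    c,s=np.cos(np.radians(yaw_deg)),np.sin(np.radians(yaw_deg))
    print("t",o["clock"],"pos",p.round(4),"yaw",y.round(2),"width",o["grip_width"],"F",np.round(o["ft_force"],1),"gf",o["grasp_force"])
    print("turn",dpsi.round(3),"shift in present axes mm",(R.T@d*1000).round(1),"after turn",(np.array([c*d[0]+s*d[1],s*d[0]-c*d[1],-d[2]])*1000).round(1))
E
python3 - <<'E'
from h import *
for n in("top","side"):
    im,d=viewer.camera(n); P=cloud(n,d,np.ones(d.shape,bool))
    S=P[(abs(P[:,0]-.56)<.16)&(abs(P[:,1]+.1)<.045)]
    H=S[(S[:,2]>.019)&(S[:,2]<.04)]; T=S[S[:,2]>.025]
    for A in(H,T):
        l=cv2.fitLine(A[:,:2].astype(np.float32),cv2.DIST_HUBER,0,.01,.01).ravel(); u=l[:2]*np.sign(l[0]); s=(A[:,:2]-l[2:])@u
        e=l[2:]+u*s.max(); print(n,len(A),np.degrees(np.arctan2(u[1],u[0])),"butt",e,"mid",e-.09*u,"len",np.ptp(s),A[:,2].max())
    B=S[S[:,2]>.005]; print(n,"xmin",B[B[:,0].argmin()],B[B[:,0].argmax()])
plan([.569,-.104,.12],-7.8)
E
```

```text
top 459 -7.9465876 butt [ 0.65819726 -0.11635362] mid [ 0.56906149 -0.10391113] len 0.24314408514748787 0.03339865064204475
top 263 -7.824113 butt [ 0.65475754 -0.11625638] mid [ 0.56559537 -0.10400446] len 0.13025424931253327 0.03339865064204475
top xmin [ 0.41788846 -0.07915378  0.01916972] [ 0.71647581 -0.06489789  0.00557739]
side 226 -5.9652247 butt [ 0.6574152  -0.10403289] mid [ 0.56790253 -0.09467965] len 0.21212170638764455 0.03223171485729323
side 119 -7.824868 butt [ 0.65170584 -0.10967755] mid [ 0.56254384 -0.09742444] len 0.11619027339392612 0.03223171485729323
side xmin [ 0.41630083 -0.08589274  0.01462541] [ 0.65685113 -0.10421728  0.0205332 ]
t 0.9 pos [ 0.1942 -0.4608  0.2393] yaw 22.85 width 0.08530978549739514 F [ 0.1  0.  -0.4] gf 0.0
turn 0.535 shift in present axes mm [ 484.  -183.2  119.3] after turn [ 323.  -404.3  119.3]
```

Call:
{"op": "servo_tool", "data": {
  "commands": [
    [50, 0, 0, 0, 0.178],
    [50, 0, 0, 0, 0.178],
    [50, 0, 0, 0, 0.178],
    [50, 32.3, -40.4, 9, 0],
    [50, 32.3, -40.4, 9, 0],
    [50, 32.3, -40.4, 9, 0],
    [50, 32.3, -40.4, 9, 0],
    [50, 32.3, -40.4, 9, 0],
    [50, 32.3, -40.4, 9, 0],
    [50, 32.3, -40.4, 9, 0],
    [50, 32.3, -40.4, 9, 0],
    [50, 32.3, -40.4, 9, 0],
    [50, 32.3, -40.4, 9, 0],
    [50, 0, 0, 0, 0],
    [50, 0, 0, 0, 0]
  ]
}}

```text
clock: 2.78
eef_pos: [0.5682, -0.104, 0.149]
tool_rot: [0.998, -0.067, -0.001, 0.0]
ft_force: [0.0, -0.2, 0.5]
grip_width: 0.0502
grasp_force: 0.0
```

```bash
python3 - <<'E'
from h import *
plan([.568,-.1025,.009],-7.8)
E
```

```text
t 2.775 pos [ 0.5682 -0.104   0.149 ] yaw -7.72 width 0.05016681050299352 F [ 0.  -0.2  0.5] gf 0.0
turn 0.001 shift in present axes mm [ -0.2  -1.5 140. ] after turn [ -0.4  -1.4 140. ]
```

Call:
{"op": "servo_tool", "data": {
  "commands": [
    [50, 0, -1.4, 40, 0],
    [50, 0, 0, 40, 0],
    [50, 0, 0, 30, 0],
    [50, 0, 0, 18, 0],
    [50, 0, 0, 8, 0],
    [50, 0, 0, 2, 0],
    [50, 0, 0, 0, 0],
    [20, 0, 0, 0, 0],
    [20, 0, 0, 0, 0],
    [20, 0, 0, 0, 0],
    [20, 0, 0, 0, 0],
    [20, 0, 0, 0, 0]
  ]
}}

```text
clock: 4.28
eef_pos: [0.5697, -0.1027, 0.0125]
tool_rot: [0.998, -0.067, 0.001, 0.0]
ft_force: [-1.1, -0.1, 6.2]
grip_width: 0.0267
grasp_force: 59.9
```

Call:
{"op": "servo_tool", "data": {
  "commands": [
    [20, 0, 0, -15, 0],
    [20, 0, 0, -35, 0],
    [20, 0, 0, -45, 0],
    [20, 0, 0, -45, 0],
    [20, 0, 0, -30, 0],
    [20, 0, 0, 0, 0],
    [20, 0, 0, 0, 0]
  ]
}}

```text
clock: 5.15
eef_pos: [0.568, -0.1024, 0.1803]
tool_rot: [0.998, -0.068, -0.001, -0.0]
ft_force: [-0.4, -0.7, -2.5]
grip_width: 0.0263
grasp_force: 59.3
```

```bash
cat > look.py <<'E'
from h import *
import sys
# fit gouge cloud near the gripper axis, below TCP
o=status.get_obs(); p=np.array(o["eef_pos"])
from scipy.spatial.transform import Rotation as Ro
R=Ro.from_quat(o["tool_rot"]).as_matrix()
for n in("side","top"):
    im,d=viewer.camera(n)
    ms=viewer.masks_of(n,"gouge_mid")
    for q in ms:
        Q=(cloud(n,d,q["mask"])-p)@R
        if np.linalg.norm(np.median(Q,0))>.15: continue
        Q=Q[(abs(Q[:,1])<.03)&(abs(Q[:,2])<.09)]
        l=cv2.fitLine(Q.astype(np.float32),cv2.DIST_HUBER,0,.01,.01).ravel(); u=l[:3]*np.sign(l[0]); s=(Q-l[3:])@u
        print(n,round(q["p"],2),len(Q),"dir(tool)",u.round(3),"butt",(l[3:]+u*s.max()).round(4),"tip",(l[3:]+u*s.min()).round(4),"pitch",np.degrees(np.arcsin(-u[2])).round(1))
    r,c=map(int,proj(n,p)); h=65
    b=im[max(r-h,0):r+h,max(c-h,0):c+h]
    cv2.imwrite(f"pics/{n}_{sys.argv[1]}.png",cv2.resize(b[:,:,::-1],None,fx=4,fy=4,interpolation=cv2.INTER_CUBIC))
E
python3 look.py lift; python3 -c "
from h import *
plan([.552,.277,.18],-9.4)"
```

```text
side 0.87 391 dir(tool) [ 0.999 -0.044 -0.023] butt [ 0.0871 -0.0121 -0.0086] tip [-0.1545 -0.0015 -0.0031] pitch 1.3
t 5.35 pos [ 0.5678 -0.1024  0.1795] yaw -7.75 width 0.026633220256378213 F [ 0.2  0.1 -1.6] gf 59.278587670996785
turn 0.029 shift in present axes mm [-6.680e+01 -3.738e+02 -2.000e-01] after turn [ -77.6 -371.7   -0.5]
```

View pics/side_lift.png

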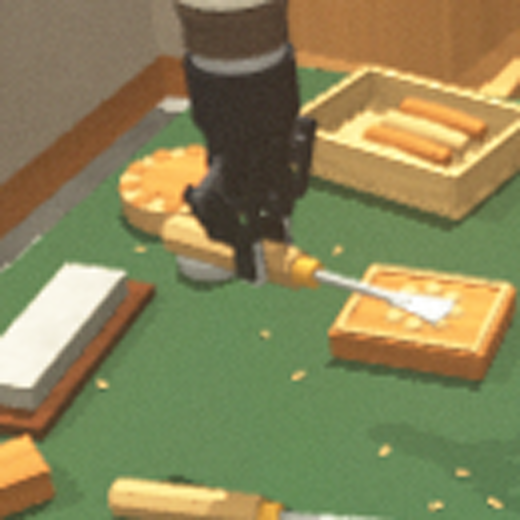

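Call:
{"op": "servo_tool", "data": {
  "commands": [
    [20, 0, 0, 0, 0.029],
    [20, -7.7, -37.2, 0, 0],
    [20, -7.7, -37.2, 0, 0],
    [20, -7.7, -37.2, 0, 0],
    [20, -7.7, -37.2, 0, 0],
    [20, -7.7, -37.2, 0, 0],
    [20, -7.7, -37.2, 0, 0],
    [20, -7.7, -37.2, 0, 0],
    [20, -7.7, -37.2, 0, 0],
    [20, -7.7, -37.2, 0, 0],
    [20, -7.7, -37.2, 0, 0],
    [20, 0, 0, 15, 0],
    [20, 0, 0, 15, 0],
    [20, 0, 0, 15, 0],
    [20, 0, 0, 10, 0],
    [20, 0, 0, 0, 0],
    [20, 0, 0, 0, 0]
  ]
}}

```text
clock: 7.48
eef_pos: [0.5061, 0.0977, 0.15]
tool_rot: [0.996, 0.054, -0.005, -0.072]
ft_force: [-0.0, 0.2, -2.3]
grip_width: 0.0268
grasp_force: 59.3
```

```bash
python3 look.py over; python3 -c "
from h import *
plan([.552,.277,.0835],-9.4)"
```

```text
t 7.675 pos [0.5062 0.0978 0.1503] yaw 6.26 width 0.02671144463759317 F [-0.3 -0.2 -1.3] gf 59.31446188129485
turn 0.273 shift in present axes mm [  65.2 -161.8   91. ] after turn [  15.9 -184.3   66.8]
```

View pics/side_over.png

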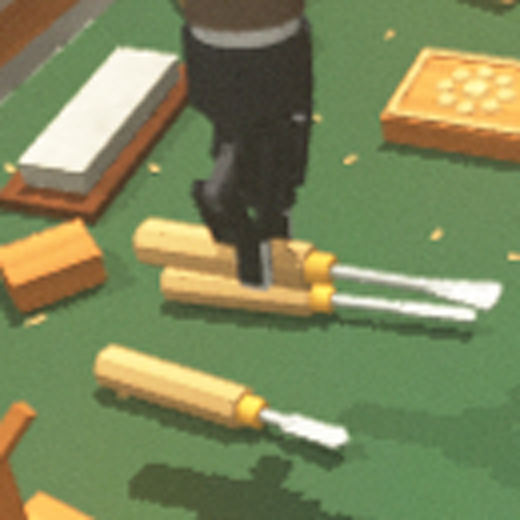

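```bash
python3 - <<'E'
from h import *
from scipy.spatial.transform import Rotation as Ro
o=status.get_obs(); print(np.round(o["joint_pos"],3),np.round(o["joint_vel"],3)); print(Ro.from_quat(o["tool_rot"]).as_matrix().round(3))
E
```

```text
[ 0.108  0.327 -0.125  1.12   0.144  3.141] [ 0.001  0.001 -0.002  0.     0.001 -0.001]
[[ 0.994  0.108 -0.016]
 [ 0.109 -0.984  0.143]
 [-0.    -0.144 -0.99 ]]
```

Joint 6 reached its limit at 3.14, and that stopped and tilted the tool. I'll unwind by turning the long way round, after a small test.

Call:
{"op": "servo_tool", "data": {
  "commands": [
    [20, 0, 0, -20, -0.18],
    [20, 0, 0, -20, -0.18],
    [20, 0, 0, 0, -0.18]
  ]
}}

```text
clock: 8.05
eef_pos: [0.5079, 0.0921, 0.1917]
tool_rot: [0.944, 0.321, 0.017, -0.07]
ft_force: [-0.5, -1.0, -0.9]
grip_width: 0.0271
grasp_force: 59.3
```

```bash
python3 - <<'E'
from h import *
from scipy.spatial.transform import Rotation as Ro
o=status.get_obs(); print(np.round(o["joint_pos"],3),o["eef_pos"]); print(Ro.from_quat(o["tool_rot"]).as_matrix().round(3))
E
```

```text
[ 0.097  0.296 -0.056  1.218  0.144  2.583] [0.50792292 0.09205438 0.19168583]
[[ 0.793  0.609 -0.013]
 [ 0.604 -0.784  0.143]
 [ 0.077 -0.121 -0.99 ]]
```

The tilt of about 8° stays, but it is a roll about the handle's own axis, so I can live with it. I'll turn the long way round and allow for the tilt.

Call:
{"op": "servo_tool", "data": {
  "commands": [
    [20, 0, 0, 0, -0.184],
    [20, 0, 0, 0, -0.184],
    [20, 0, 0, 0, -0.184],
    [20, 0, 0, 0, -0.184],
    [20, 0, 0, 0, -0.184],
    [20, 0, 0, 0, -0.184],
    [20, 0, 0, 0, -0.184],
    [20, 0, 0, 0, -0.184],
    [20, 0, 0, 0, -0.184],
    [20, 0, 0, 0, -0.184],
    [20, 0, 0, 0, -0.184],
    [20, 0, 0, 0, -0.184],
    [20, 0, 0, 0, -0.184],
    [20, 0, 0, 0, -0.184],
    [20, 0, 0, 0, -0.184],
    [20, 0, 0, 0, -0.184],
    [20, 0, 0, 0, -0.184],
    [20, 0, 0, 0, -0.184],
    [20, 0, 0, 0, -0.184],
    [20, 0, 0, 0, -0.184]
  ]
}}

```text
clock: 10.55
eef_pos: [0.5065, 0.0921, 0.1897]
tool_rot: [-0.561, 0.825, 0.064, 0.033]
ft_force: [-0.2, -0.4, -1.6]
grip_width: 0.0262
grasp_force: 59.3
```

Call:
{"op": "servo_tool", "data": {
  "commands": [
    [20, 0, 0, 0, -0.184],
    [20, 0, 0, 0, -0.184],
    [20, 0, 0, 0, -0.184],
    [20, 0, 0, 0, -0.184],
    [20, 0, 0, 0, -0.184],
    [20, 0, 0, 0, -0.184],
    [20, 0, 0, 0, -0.184],
    [20, 0, 0, 0, -0.184],
    [20, 0, 0, 0, -0.184],
    [20, 0, 0, 0, -0.15]
  ]
}}

```text
clock: 11.8
eef_pos: [0.5066, 0.0921, 0.1898]
tool_rot: [0.995, -0.071, -0.013, -0.071]
ft_force: [-0.5, -0.1, -1.1]
grip_width: 0.0266
grasp_force: 59.3
```

```bash
python3 - <<'E'
from h import *
from scipy.spatial.transform import Rotation as Ro
o=status.get_obs(); print(np.round(o["joint_pos"],3),o["eef_pos"]); print(Ro.from_quat(o["tool_rot"]).as_matrix().round(3))
plan([.552,.277,.155],-6.7)
E
```

```text
[ 0.097  0.297 -0.058  1.218  0.144 -2.902] [0.50656828 0.09206064 0.18976416]
[[ 0.99  -0.143 -0.017]
 [-0.14  -0.98   0.143]
 [-0.037 -0.139 -0.99 ]]
t 11.8 pos [0.5066 0.0921 0.1898] yaw -8.03 width 0.02663799549602694 F [-0.5 -0.1 -1.1] gf 59.31376980151981
turn -0.023 shift in present axes mm [  20.4 -182.9   60. ] after turn [  23.5 -189.    34.8]
```

Call:
{"op": "servo_tool", "data": {
  "commands": [
    [20, 4.1, -36.6, 12, 0],
    [20, 4.1, -36.6, 12, 0],
    [20, 4.1, -36.6, 12, 0],
    [20, 4.1, -36.6, 12, 0],
    [20, 4.1, -36.6, 12, 0],
    [20, 0, 0, 0, -0.023],
    [20, 0, 0, 0, 0],
    [20, 0, 0, 0, 0]
  ]
}}

```text
clock: 12.8
eef_pos: [0.5529, 0.2758, 0.1549]
tool_rot: [0.995, -0.063, -0.013, -0.071]
ft_force: [-0.4, 1.1, -1.3]
grip_width: 0.0269
grasp_force: 59.5
```

```bash
python3 look.py over2; python3 - <<'E'
from h import *
from scipy.spatial.transform import Rotation as Ro
o=status.get_obs(); print(np.round(o["joint_pos"],3),o["eef_pos"]); print(Ro.from_quat(o["tool_rot"]).as_matrix().round(3))
plan([.552,.277,.110],-6.7)
plan([.552,.277,.0835],-6.7)
E
```

```text
side 0.68 563 dir(tool) [ 0.999 -0.047 -0.019] butt [ 0.0837 -0.0115 -0.0084] tip [-1.558e-01 -1.000e-04 -3.900e-03] pitch 1.1
top 0.57 386 dir(tool) [ 1.     0.016 -0.013] butt [ 0.0882  0.0075 -0.0129] tip [-0.0552  0.0052 -0.011 ] pitch 0.7
[ 0.397  0.487  0.134  1.177  0.139 -2.616] [0.55301581 0.27607587 0.15495637]
[[ 0.992 -0.127 -0.017]
 [-0.123 -0.982  0.143]
 [-0.035 -0.139 -0.99 ]]
t 13.0 pos [0.553  0.2761 0.155 ] yaw -7.08 width 0.02654317343095684 F [-0.1 -0.2 -1.8] gf 59.51514626853168
turn -0.007 shift in present axes mm [ 0.4  5.5 44.6] after turn [-1.1 -0.8 45. ]
t 13.0 pos [0.553  0.2761 0.155 ] yaw -7.08 width 0.02654317343095684 F [-0.1 -0.2 -1.8] gf 59.51514626853168
turn -0.007 shift in present axes mm [ 1.3  9.2 70.9] after turn [-1.1 -0.8 71.5]
```

View pics/side_over2.png

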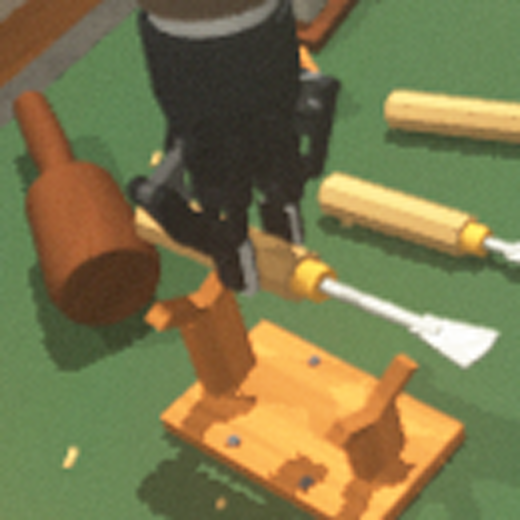

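The gouge is over the rest: handle above the high post, fan beyond the low one. Now I go down to near contact and then press slowly, so it pivots in the grip.

Call:
{"op": "servo_tool", "data": {
  "commands": [
    [20, 0, 2.5, 20, 0],
    [20, 0, 2, 15, 0],
    [20, 0, 1, 9, 0],
    [20, 0, 0.6, 4, 0],
    [20, 0, 0.6, 4, 0],
    [20, 0, 0, 0, 0]
  ]
}}

```text
clock: 13.75
eef_pos: [0.551, 0.2769, 0.103]
tool_rot: [0.995, -0.063, -0.013, -0.07]
ft_force: [-4.3, -4.0, 4.0]
grip_width: 0.0267
grasp_force: 60.7
```

Call:
{"op": "servo_tool", "data": {
  "commands": [
    [20, 0, 0.6, 3, 0],
    [20, 0, 0.6, 3, 0],
    [20, 0, 0, 0, 0]
  ]
}}

```text
clock: 14.12
eef_pos: [0.5505, 0.2773, 0.0972]
tool_rot: [0.995, -0.062, -0.013, -0.071]
ft_force: [-4.4, -2.6, 5.4]
grip_width: 0.0265
grasp_force: 61.2
```

Contact was made at about 4–5 N and the gouge is pivoting as hoped. I'll go on down to about z 0.085.

Call:
{"op": "servo_tool", "data": {
  "commands": [
    [20, 0, 0.5, 3, 0],
    [20, 0, 0.5, 3, 0],
    [20, 0, 0.4, 2.5, 0],
    [20, 0, 0, 0, 0]
  ]
}}

```text
clock: 14.62
eef_pos: [0.5506, 0.2782, 0.089]
tool_rot: [0.995, -0.062, -0.013, -0.072]
ft_force: [-5.4, -0.5, 5.7]
grip_width: 0.0261
grasp_force: 61.8
```

```bash
python3 look.py press; python3 - <<'E'
from h import *
plan([.552,.277,.0835],-6.7)
E
```

```text
side 0.71 505 dir(tool) [ 0.937 -0.011 -0.35 ] butt [ 0.0793 -0.0049 -0.0405] tip [-0.1451 -0.0021  0.0433] pitch 20.5
top 0.78 284 dir(tool) [ 0.945  0.04  -0.324] butt [ 0.0827  0.0091 -0.0404] tip [-0.0534  0.0032  0.0063] pitch 18.9
t 14.825 pos [0.5506 0.2781 0.0891] yaw -6.96 width 0.02669775954419806 F [-3.6  0.4  5.5] gf 61.79611248895526
turn -0.004 shift in present axes mm [1.7 1.7 5.3] after turn [1.5 1.  5.6]
```

View pics/side_press.png

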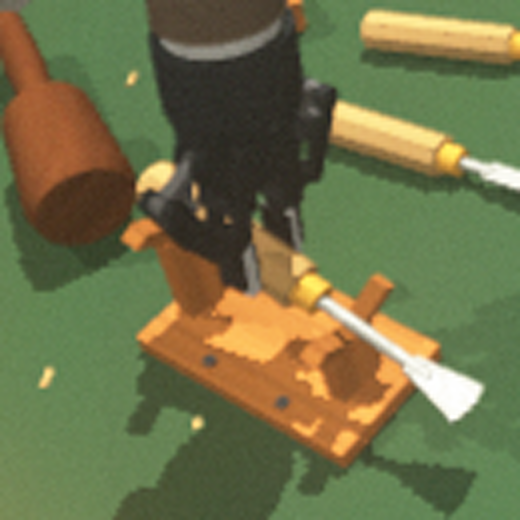

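Tilted about 18°, with the shank just over the low notch. A few mm more to seat it.

Call:
{"op": "servo_tool", "data": {
  "commands": [
    [20, 0.3, 0.4, 2, 0],
    [20, 0.3, 0.4, 2, 0],
    [20, 0, 0, 0, 0]
  ]
}}

```text
clock: 15.2
eef_pos: [0.551, 0.2784, 0.0852]
tool_rot: [0.995, -0.061, -0.013, -0.072]
ft_force: [-4.8, 1.0, 7.0]
grip_width: 0.0266
grasp_force: 62.3
```

```bash
python3 look.py seat; python3 - <<'E'
from h import *
plan([.552,.277,.0835],-6.7)
E
```

```text
side 0.77 569 dir(tool) [ 0.914 -0.023 -0.404] butt [ 0.0796 -0.006  -0.0463] tip [-0.1419 -0.0004  0.0516] pitch 23.8
top 0.56 302 dir(tool) [ 0.925  0.03  -0.378] butt [ 0.0822  0.0078 -0.044 ] tip [-0.0679  0.003   0.0173] pitch 22.2
t 15.4 pos [0.551  0.2784 0.0853] yaw -6.92 width 0.026807470616850206 F [-5.1  0.8  6.3] gf 62.28602870833129
turn -0.004 shift in present axes mm [1.2 1.5 1.5] after turn [1.1 1.3 1.8]
```

Call:
{"op": "servo_tool", "data": {
  "commands": [
    [36, 0, 0, 0, 0],
    [44, 0, 0, 0, 0],
    [55, 0, 0, 0, 0],
    [60, 0, 0, 0, 0],
    [60, 0, 0, 0, 0]
  ]
}}

```text
clock: 16.02
eef_pos: [0.5509, 0.2768, 0.0832]
tool_rot: [0.995, -0.062, -0.013, -0.071]
ft_force: [0.5, -0.5, -0.1]
grip_width: 0.0597
grasp_force: 0.0
```

```bash
python3 look.py open
```

```text
side 0.6 667 dir(tool) [ 0.892 -0.053 -0.448] butt [ 0.0759 -0.0121 -0.0506] tip [-0.1389  0.0008  0.0572] pitch 26.6
top 0.61 318 dir(tool) [ 0.91   0.032 -0.412] butt [ 0.0803  0.0059 -0.0487] tip [-0.0674  0.0007  0.0182] pitch 24.4
```

View pics/side_open.png

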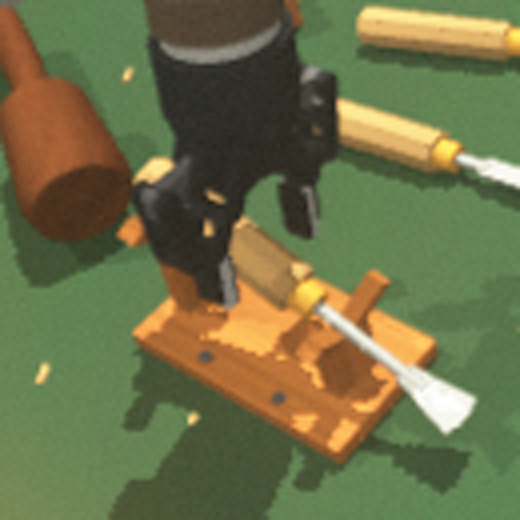

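The gouge is lying in both notches, with the ferrule just above the low one, and the fingers are clear. I'll retract.

Call:
{"op": "servo_tool", "data": {
  "commands": [
    [60, 0, 0, -10, 0],
    [60, 0, 0, -25, 0],
    [60, 0, 0, -35, 0],
    [60, 0, 0, -40, 0],
    [60, 0, 0, -40, 0],
    [60, 0, -40, 0, 0],
    [60, 0, 40, 0, 0],
    [60, 0, 50, 0, 0],
    [60, 0, 50, 0, 0],
    [60, 0, 50, 0, 0],
    [60, 0, 0, 0, 0]
  ]
}}

```text
clock: 17.6
eef_pos: [0.5341, 0.105, 0.2113]
tool_rot: [0.995, -0.065, -0.013, -0.07]
ft_force: [0.1, 0.0, 0.9]
grip_width: 0.06
grasp_force: 0.0
```

```bash
python3 - <<'E'
from h import *
ims=[]
for n in("side","top"):
    im,d=viewer.camera(n)
    b=im[230:350,80:230] if n=="side" else im[90:210,50:200]
    ims.append(cv2.resize(b[:,:,::-1],None,fx=2.6,fy=2.6,interpolation=cv2.INTER_CUBIC))
    for q in viewer.masks_of(n,"gouge_mid"):
        P=cloud(n,d,q["mask"]); P=P[P[:,2]>.025]
        if len(P)<50 or np.median(P,0)[1]<.2: continue
        l=cv2.fitLine(P.astype(np.float32),cv2.DIST_HUBER,0,.01,.01).ravel(); u=l[:3]*np.sign(l[0]); s=(P-l[3:])@u
        e=l[3:]+u*s.max(); print(n,q["p"],"pitch",np.degrees(np.arcsin(u[2])),"yaw",np.degrees(np.arctan2(u[1],u[0])),"butt",e,"mid(surface)",e-.09*u,"len",np.ptp(s))
cv2.imwrite("pics/final.png",np.hstack(ims)); print(status.get_obs()["clock"],status.get_obs()["eef_pos"])
E
```

```text
side 0.92 pitch 22.983265 yaw -8.365785 butt [0.63147247 0.27030903 0.12798711] mid(surface) [0.5494984  0.28236389 0.09284551] len 0.24150138580940542
side 0.78 pitch -0.15125403 yaw 68.344025 butt [0.23521884 0.27203284 0.02750433] mid(surface) [0.20200602 0.18838565 0.02774192] len 0.13006228061646727
17.8 [0.53509449 0.10898964 0.21156793]
```

View pics/final.png

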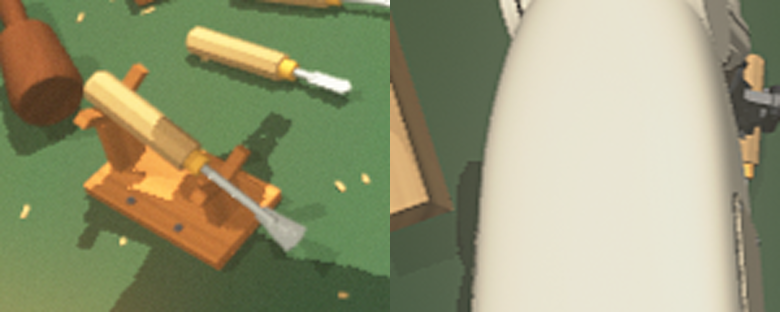

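The handle sits in the high notch and the shank in the low one. The ferrule is just above the low notch, and the robot is clear.

```bash
python3 -c "
from h import *
print(bot.job_done())"
```

```text
the job is handed in; nothing more can be done
None
```

The fishtail gouge is in the sloping rest, handle in the high notch and shank in the low notch with the ferrule just above it. I let go of it, left the chisel and knife alone, and handed the job in at about 18 s.

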